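# Put the block plane away in the locked luthier's drawer

### The arm

A 6-joint arm with a two-finger parallel gripper is mounted at the origin on the work surface. World frame = base frame: x ahead of the robot, y to its left, z up, the work surface at z = 0. Lengths are in m, angles in degrees, forces in N, time in s.
With the tool pointing down it reaches from about 0.4 to 0.825 m from the base axis. Payload 7 kg.
Tool frame: the origin (TCP) lies on the centre line of the jaws, within the pads' length; the fingertips stand 19 mm ahead of it and the grasp point (between the pads) is the TCP; z points along the fingers, y is the line along which they close (so a half turn about z gives the same grasp; the last joint's range is limited). The gripper opens to 88 mm and grips with 3 to 60 N. Pads are 19 mm wide; open, the fingers measure 130 mm over their backs; the gripper's body (78 mm by 193 mm) begins 47 mm behind the grasp point.
Start: joints at [-54.54, 20.546, 0.682, 0, -70.136, -16.507], TCP at [0.219, -0.638, 0.246] pointing down, gripper open.
Joint ranges: [-176.03, 176.03], [-82.01, 121.73], [-58.28, 71.71], [-173.87, 95.51], [-174.79, -0.11], [-173.66, 173.66]. Speed limits (degrees/s): [136.94, 136.94, 172.46, 180, 180, 180].

### API

Orientations are given as [roll, pitch, yaw] about the fixed x, y, z axes, in that order (R = Rz(yaw) Ry(pitch) Rx(roll)).
In Python, from plant import ctrl gives the robot as it stands.
- The arm moves only by the tool move_arm, never from a script. Its argument "motion" is a list of rows, each a list of 3 entries, a list of its own where there are three numbers: the shift along the tool's x, y, z in mm, then the turn, a rotation vector about the tool's x, y, z in degrees, then the closure, from 0 (fully open) to 1 (shut). A call has 1 to 10 rows; each row is the pose to reach, as a shift and turn from the pose commanded when the call began, along the tool's axes at that moment; what a row does not reach only later rows make up. A row lasts 1/12 s, in which the tool goes at most 41.7 mm and 7.16 degrees, less where a joint would pass 70% of its speed; a pose out of reach is approached as far as the arm can. A call with a gripper value outside its range is refused whole. The fingers move at their own pace and stop on an object; the grip force is fixed at half the most. Time passes only in rows, so rows that repeat a pose let the fingers close. It gives the time, the measured TCP pose, the force, the opening and the grip force at its end, in the units of the state.
- ctrl.get_obs(): the state, without advancing time (a new reading comes with each control period).
- ctrl.snapshot(name): name is "scene" or "top" or "wrist"; returns a dict with "color" (480x640x3 uint8, blue, green, red), "camera_matrix" (3x3 intrinsics, pixels), "k1" (the pictures are not rectified: a ray, as slopes to the right and down, at radius r is drawn at 1 + k1 r^2 times it, then the intrinsics apply), "cam_to_world" (4x4, takes a point from camera to world coordinates). Camera axes: x right, y up, looking along -z (the intrinsics and any distortion apply to the point x, -y, -z); pixel columns grow to the right and rows downward; lengths in m; the calibration is good to about 2 mm. A picture is of the moment at which its call begins. There is no depth.
- ctrl.close_job(): hands the job in; it is judged then, once.
The state is a dict: "clock": time; "joint_pos": joint angles; "qvel": joint speeds; "tau": joint torques, N m; "tool_pos": TCP position; "orientation": TCP orientation; "force": force on the tool from outside, world axes, zero at the start; "moment": the same for the moment, N m; "opening": finger opening in m; "gripper_force": force on a finger pad.
Only numpy, scipy, OpenCV 4.12 (cv2) and the standard library are available. Lean on these libraries where they do the work, as an engineer would, in place of code of your own. Each camera call takes 0.05 s, during which the arm holds its last target. There are 200 camera calls.

### The job

Put the block plane away in the low wooden tool chest: slide the red lock knob on its top all the way to the left (seen from the robot), pull the drawer out by its bar handle all the way to the stop, and gently lay the plane flat on its sole in the drawer's empty left-hand compartment, leaving the drawer open and the lock undone. First move aside to a free place on the bench whatever stands in the drawer's way, because the drawer must not push anything. The glue bottle and the green tin must stay upright and finish standing on the bench, and the mug of brushes stays where it is.

Things in the scene. Friction and masses are not known exactly. Their poses are not given: they have to be found in the camera images.
- chest: Low fixed wooden tool chest, carcass 260 deep x 320 wide x 95 high (mm), turned up to 0.15 rad. Origin: on the bench under the centre of the carcass front; chest +x points away from the robot into the carcass, +y left along the front, z up. The drawer's front panel (15 thick, 316 wide, from 12 to 80 above the bench) lies before the carcass, at chest x -15 to 0 when shut.
- drawer (a joint): Drawer travel along chest -x, m: 0 shut, 0.16 fully out at its stop; needs about 3 N; bolted shut until the lock is undone. Box 298 wide, 225 long; heights above the bench: floor 20, walls 70, divider 60 (80 at its steel lock catch). The divider (6 thick) runs along chest x at mid-width: the right compartment (-y) holds three fixed chisels, the left one (+y, 142 wide) is empty.
- handle (a point): Centre of the drawer's bar handle: a round steel bar 14 thick and 110 long along chest y, 68 above the bench, 45 in front of the drawer panel's face (clear gap behind the bar 38). Two posts join it to the panel 46 either side of the centre. Moves with the drawer.
- bay (a point): Point on the floor of the empty left compartment, 75 behind the inner face of the drawer's front panel, midway between divider and left wall; axes as the chest's. Moves with the drawer. With the drawer fully out the compartment is uncovered from 75 before this point (front panel) to 85 behind it (chest).
- lock (a joint): Position of the red lock knob along chest +y, m: 0 fully locked, 0.05 at the end stop, fully undone. It takes about 2 N and stays where it is left.
- lock_top (a point): Centre of the top face of the red lock knob: a block 28 (chest x) x 20 (chest y) x 40 high that stands on a brass track plate (40 x 100, 12 high) on the chest top, 22 behind the carcass front. This point is 147 above the bench; the knob slides to chest +y (left).
- plane: Steel block plane, 120 long (its x), 46 wide (its y), parallel flat cheeks from its sole up to 34 high, a sloping brass cap and a dark round knob (at its +x end) on top, up to 52 high. 0.3 to 0.65 kg. Origin: centre of its sole; z up. Grip it across the cheeks near the middle.
- glue: White glue bottle with yellow band, closed, 56 in diameter up to 112 high, then a shoulder and an orange nozzle up to 143. About 0.25 kg. Origin: centre of its underside; z up.
- tin: Closed tin with a green label, 60 in diameter, 85 high, about 0.3 kg. Origin: centre of its underside; z up.
- mug: Blue mug, 72 in diameter and 80 high, with three brush handles sticking out up to 130 above its foot; stands on the bench to the right of the chest. Origin: centre of its underside.

How it is judged:
By the outcome, as a careful person would: the job done as asked, in the order asked, and still so for the second after the job is handed in, with the robot touching nothing.
It also fails if it takes over 72 s, if anything falls off the work surface, if the arm or the gripper's body presses on something with over 40 N, if the wrist force passes 120 N, or if a joint passes its speed limit or range.

## Working session

There is one attempt and no reset: what is moved stays moved. The work goes in short steps, Python scripts to look and compute and a tool call to move; the robot and the scene stay as the last step left them, time stands still between calls to the robot, and variables do not carry over. Pictures are saved under pics/ and viewed, at most 10 in all, crops included, and the job is handed in when it is done.

Besides the shell and the picture viewer there is one more tool, called as name(argument=value, ...), one argument or row to a line, values as JSON. move_arm: Moves the arm, as the interface text tells. Its arguments: {"type":"object","properties":{"motion":{"type":"array"}},"required":["motion"]}

```bash
mkdir -p pics; ls
cat > h.py <<'E'
import numpy as np, cv2
from scipy.spatial.transform import Rotation as R
from plant import ctrl
def snap(n,f=None):
    s=ctrl.snapshot(n)
    if f: cv2.imwrite('pics/'+f,s['color'])
    return s
def ray(s,uv):
    K=np.array(s['camera_matrix'],float);T=np.array(s['cam_to_world'])
    p=cv2.undistortPoints(np.array([[uv]],float),K,np.array([s['k1'],0,0,0,0],float))[0,0]
    d=T[:3,:3]@np.array([p[0],-p[1],-1]); return T[:3,3],d
def onz(s,uv,z):
    o,d=ray(s,uv); return o+d*(z-o[2])/d[2]
def proj(s,P):
    K=np.array(s['camera_matrix'],float);T=np.array(s['cam_to_world'])
    c=T[:3,:3].T@(np.array(P)-T[:3,3]); x,y=c[0]/-c[2],-c[1]/-c[2]; k=1+s['k1']*(x*x+y*y)
    return (K@[x*k,y*k,1])[:2]
E
python3 - <<'E'
from h import *
o=ctrl.get_obs();print(o)
for n in('scene','top'):
    s=snap(n,n+'0.png');print(n,np.round(s['cam_to_world'],3).tolist(),s['k1'],s['camera_matrix'])
E
```

```text
pics
{'clock': 0.0, 'joint_pos': array([-5.45393501e+01,  2.05893724e+01,  6.34307648e-01, -2.05608818e-02,
       -7.01356096e+01, -1.65074829e+01]), 'qvel': array([ 0.05912224, -0.01849536,  0.05524182, -0.01233128,  0.0217987 ,
        0.01670335]), 'tau': array([ 4.10064797e-05, -5.82729757e+01,  2.93056798e+01,  6.99726015e+00,
        7.00436009e-03, -1.58500002e-04]), 'tool_pos': array([ 0.21907558, -0.6379781 ,  0.24464861]), 'orientation': array([ 1.79907570e+02, -7.23474644e-03, -1.61053829e+02]), 'force': array([-0.01040919, -0.42409195,  1.54993906]), 'moment': array([-0.00391062, -0.04288036,  0.00548917]), 'gripper_force': 0.0, 'opening': 0.08765980975430926}
scene [[-0.155, -0.686, 0.711, 1.322], [0.988, -0.119, 0.1, 0.115], [0.016, 0.718, 0.696, 0.862], [0.0, 0.0, 0.0, 1.0]] -0.11699567785508984 [[532.2289943    0.         329.12247188]
 [  0.         532.2289943  240.91551309]
 [  0.           0.           1.        ]]
top [[-0.02, 0.984, -0.179, 0.357], [-1.0, -0.016, 0.022, 0.009], [0.019, 0.18, 0.984, 1.201], [0.0, 0.0, 0.0, 1.0]] -0.11152621397346078 [[603.85626361   0.         326.55947047]
 [  0.         603.85626361 234.60965237]
 [  0.           0.           1.        ]]
```

View pics/scene0.png

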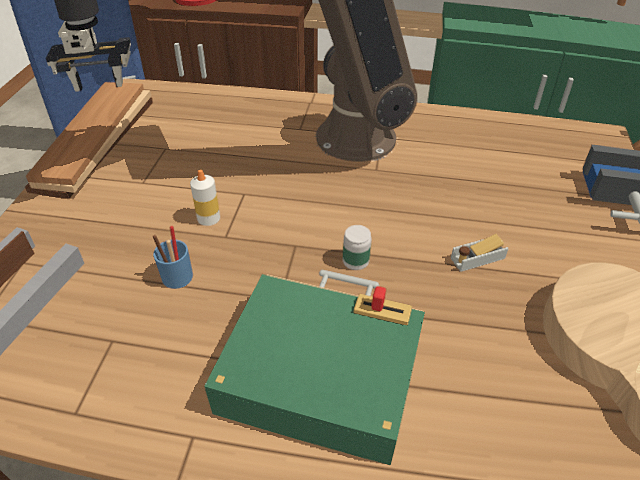

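View pics/top0.png

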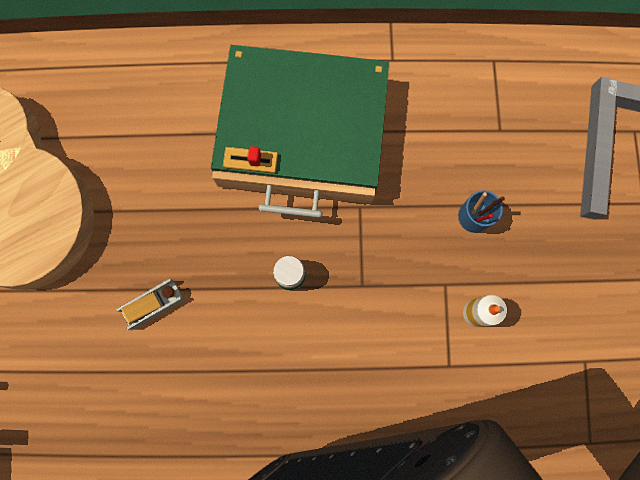

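The tin at top-view (289,272) stands before the drawer. The glue (488,311) and mug (482,212) are off to the right, the plane is at (150,304) with its knob end at (170,292), and the red knob is at (254,156). Next I'll measure these.

Run:
```python
from h import *
s=snap('top'); c=snap('scene')
hsv=cv2.cvtColor(s['color'],cv2.COLOR_BGR2HSV)
def big(m,roi):
    z=np.zeros_like(m);x0,y0,x1,y1=roi;z[y0:y1,x0:x1]=m[y0:y1,x0:x1]
    cs,_=cv2.findContours(z,cv2.RETR_EXTERNAL,cv2.CHAIN_APPROX_NONE);return max(cs,key=cv2.contourArea)
g=big(cv2.inRange(hsv,(60,80,30),(95,255,255)),(180,30,420,230))
q=cv2.approxPolyDP(cv2.convexHull(g),6,True)[:,0]
W=[onz(s,p,.095) for p in q]
for p,w in zip(q,W):print('chest',p,np.round(w,4))
for i in range(len(W)):print(np.round(np.linalg.norm(W[i]-W[i-1]),4),end=' ')
# red knob both views
def red(sn,roi):
    h=cv2.cvtColor(sn['color'],cv2.COLOR_BGR2HSV);m=cv2.inRange(h,(0,170,90),(6,255,255))|cv2.inRange(h,(174,170,90),(180,255,255))
    return big(m,roi)
r=red(s,(215,140,290,175));print('\nred top',cv2.boundingRect(r),cv2.minAreaRect(r))
rs=red(c,(350,275,420,330));print('red scene',cv2.boundingRect(rs))
# tin top: bright low sat
t=big(cv2.inRange(hsv,(0,0,120),(180,60,255)),(260,245,320,300))
e=cv2.fitEllipse(t);print('tin',e,onz(s,e[0],.085), 'diam',np.linalg.norm(onz(s,(e[0][0]-e[1][0]/2,e[0][1]),.085)-onz(s,(e[0][0]+e[1][0]/2,e[0][1]),.085)))
# plane: not wood
p=cv2.inRange(hsv,(0,0,70),(180,70,255));p=big(cv2.morphologyEx(p,cv2.MORPH_CLOSE,np.ones((9,9))),(100,265,200,340))
a=cv2.minAreaRect(p);b=cv2.boxPoints(a);print('plane',a,[np.round(onz(s,x,.034),4).tolist() for x in b],'c',onz(s,a[0],.034))
gl=big(cv2.inRange(hsv,(0,0,130),(180,50,255)),(455,285,520,335));e=cv2.fitEllipse(gl);print('glue',onz(s,e[0],.112))
m=big(cv2.inRange(hsv,(95,100,30),(120,255,255)),(440,180,520,250));e=cv2.fitEllipse(m);print('mug',onz(s,e[0],.08))
cr=np.hstack([cv2.resize(s['color'][255:345,90:210],(480,360),interpolation=2)[:, :400],cv2.resize(s['color'][135:225,200:330],(390,270),interpolation=2).copy() if 0 else cv2.resize(s['color'][135:225,200:300],(400,360),interpolation=2)])
cv2.imwrite('pics/c1.png',cr)
```

```text
chest [231  45] [0.9471 0.1682 0.095 ]
chest [388  61] [ 0.908  -0.1447  0.095 ]
chest [376 188] [ 0.6467 -0.1107  0.095 ]
chest [212 169] [0.6891 0.2004 0.095 ]
0.26 0.3153 0.2635 0.314 
red top (247, 146, 12, 20) ((252.65383911132812, 155.7307586669922), (10.59027099609375, 18.8271484375), 11.309932708740234)
red scene (371, 287, 15, 24)
tin ((287.8911437988281, 270.84375), (28.424789428710938, 30.333961486816406), 33.3548698425293) [0.49303399 0.05778537 0.085     ] diam 0.05282883057018686
plane ((149.9036102294922, 304.11419677734375), (26.156370162963867, 64.61688232421875), 59.82648468017578) [[0.4296, 0.396, 0.034], [0.4916, 0.2875, 0.034], [0.4472, 0.2609, 0.034], [0.3859, 0.3687, 0.034]] c [0.43850725 0.32816239 0.034     ]
glue [ 0.4110456  -0.30871218  0.112     ]
mug [ 0.60307383 -0.31062364  0.08      ]
```

View pics/c1.png

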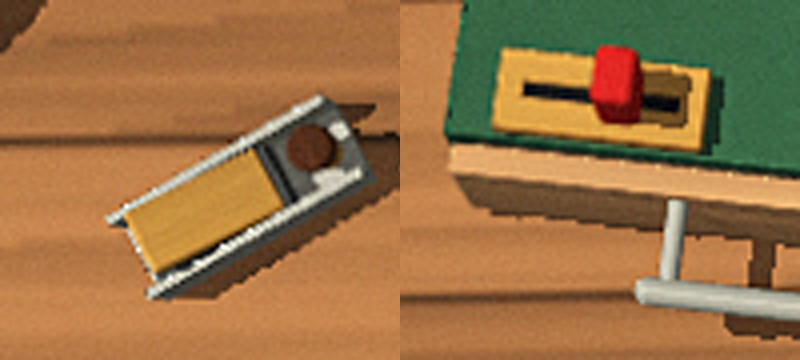

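The crop shows the plane's cheek lines, its knob at the far-right end, and the lock knob right of the middle of its plate. The chest comes out at 0.260 x 0.315 m against the given 0.260 x 0.320, with yaw about -7.35°. The tin is the only thing in the drawer's way.

```bash
cat >> h.py <<'E'
F=np.array([.6688,.0450]);A=np.radians(-7.35);C=np.array([[np.cos(A),-np.sin(A)],[np.sin(A),np.cos(A)]])
def ch(x,y,z): return np.r_[F+C@[x,y],z]
def inch(p): return np.r_[C.T@(np.array(p[:2])-F),p[2]]
def go(p,yaw):
    o=ctrl.get_obs();R0=R.from_euler('xyz',o['orientation'],degrees=True)
    Rt=R.from_euler('xyz',[180,0,yaw],degrees=True)
    sh=R0.inv().apply(np.array(p)-o['tool_pos'])*1000
    print('t',round(o['clock'],2),'at',np.round(o['tool_pos'],4),np.round(o['orientation'],1),'shift',np.round(sh,1),'turn',np.round((R0.inv()*Rt).as_rotvec(degrees=True),1),'open',round(o['opening'],4),'F',np.round(o['force'],1))
E
python3 - <<'E'
from h import *
s=snap('top');c=snap('scene')
for n,l,z in(('plane',[(118,310),(171.2,279.5),(127.5,328.7),(180,298)],.034),('bar ends',[(260,208),(322,214)],.068),('plate',[(223.7,147),(277.5,152),(275.5,172.5),(224,167)],.107),('knob',[(248,146.5),(259,147)],.147)):
    print(n,[np.round(onz(s,p,z),4).tolist() for p in l],[np.round(inch(onz(s,p,z)),4).tolist() for p in l])
# knob: triangulate visible blob centres (approx)
o1,d1=ray(s,(252.6,155.7));o2,d2=ray(c,(378.5,298))
t=np.linalg.lstsq(np.c_[d1,-d2],o2-o1,rcond=None)[0];P=(o1+d1*t[0]+o2+d2*t[1])/2;print('knob tri',P,inch(P))
h=lambda x:np.round(x,1)
for y in(.04,.06,.08,.1,.11):print(y,h(proj(s,ch(.036,y,.147))),h(proj(s,ch(.008,y,.147))))
print('tin in scene',proj(c,[.493,.058,.085]))
go([.493,.058,.246],-90)
E
```

```text
plane [[0.4277, 0.3908, 0.034], [0.4858, 0.2875, 0.034], [0.3916, 0.3709, 0.034], [0.4496, 0.2695, 0.034]] [[-0.2833, 0.3121, 0.034], [-0.2125, 0.2171, 0.034], [-0.3166, 0.2878, 0.034], [-0.2461, 0.1946, 0.034]]
bar ends [[0.6175, 0.1111, 0.068], [0.6038, -0.0079, 0.068]] [[-0.0593, 0.059, 0.068], [-0.0577, -0.0608, 0.068]]
plate [[0.7285, 0.1768, 0.107], [0.7167, 0.0747, 0.107], [0.6765, 0.0786, 0.107], [0.6889, 0.1757, 0.107]] [[0.0423, 0.1384, 0.107], [0.0437, 0.0356, 0.107], [0.0033, 0.0343, 0.107], [0.0033, 0.1322, 0.107]]
knob [[0.715, 0.1262, 0.147], [0.7137, 0.1061, 0.147]] [[0.0354, 0.0865, 0.147], [0.0367, 0.0663, 0.147]]
knob tri [0.70318109 0.11950973 0.12871572] [0.02456655 0.07829588 0.12871572]
0.04 [273.2 148.9] [271.3 163.5]
0.06 [262.4 147.7] [260.4 162.3]
0.08 [251.5 146.6] [249.5 161.2]
0.1 [240.7 145.4] [238.6 160. ]
0.11 [235.3 144.9] [233.2 159.4]
tin in scene [356.95234884 232.45355424]
t 0.3 at [ 0.2192 -0.6383  0.2453] [ 180.   -0. -161.] shift [-4.851e+02  5.696e+02 -5.000e-01] turn [  0.   0. -71.] open 0.0875 F [-0.4  0.1 -0.2]
```

Measured points match the given sizes: bar, plate and cheek heights and lengths all agree. First, I'll move over to the tin.

move_arm(
  motion=[
    [[-24,28,0],[0,0,-4],0],
    [[-52,61,0],[0,0,-9],0],
    [[-78,92,0],[0,0,-14],0],
    [[-104,122,0],[0,0,-19],0],
    [[-130,153,0],[0,0,-24],0],
    [[-156,183,0],[0,0,-29],0],
    [[-182,214,0],[0,0,-34],0],
    [[-208,244,0],[0,0,-39],0],
    [[-234,275,0],[0,0,-44],0],
    [[-260,305,0],[0,0,-49],0],
  ],
)

```text
clock: 1.13
tool_pos: [0.3662, -0.2637, 0.2459]
orientation: [-179.9, 0.0, -111.8]
force: [0.7, 0.1, -0.2]
opening: 0.0875
gripper_force: 0.0
```

```bash
python3 -c "
from h import *
go([.493,.058,.19],-90)"
```

```text
t 1.13 at [ 0.3662 -0.2637  0.2459] [-179.9    0.  -111.8] shift [-345.7    1.8   56. ] turn [ -0.1   0.  -21.8] open 0.0875 F [ 0.7  0.1 -0.2]
```

move_arm(
  motion=[
    [[-36,0,6],[0,0,-3],0],
    [[-73,0,12],[0,0,-6],0],
    [[-110,0,18],[0,0,-9],0],
    [[-147,1,24],[0,0,-12],0],
    [[-184,1,30],[0,0,-15],0],
    [[-221,1,36],[0,0,-18],0],
    [[-258,1,42],[0,0,-20],0],
    [[-295,2,48],[0,0,-21.8],0],
    [[-325,2,53],[0,0,-21.8],0],
    [[-346,2,56],[0,0,-21.8],0],
  ],
)

```text
clock: 1.97
tool_pos: [0.4947, 0.0585, 0.1891]
orientation: [-180.0, 0.0, -90.1]
force: [0.1, -0.7, 0.2]
opening: 0.0876
gripper_force: 0.0
```

move_arm(
  motion=[
    [[0,0,0],[0,0,0],0],
    [[0,0,12],[0,0,0],0],
    [[0,0,28],[0,0,0],0],
    [[0,0,46],[0,0,0],0],
    [[0,0,64],[0,0,0],0],
    [[0,0,82],[0,0,0],0],
    [[0,0,100],[0,0,0],0],
    [[0,0,116],[0,0,0],0],
    [[0,0,128],[0,0,0],0],
    [[0,0,135],[0,0,0],0],
  ],
)

```text
clock: 2.8
tool_pos: [0.4934, 0.0554, 0.0533]
orientation: [179.9, -0.0, -90.3]
force: [-0.2, 0.5, -0.1]
opening: 0.0878
gripper_force: 0.0
```

move_arm(
  motion=[
    [[0,0,0],[0,0,0],0.15],
    [[0,0,0],[0,0,0],0.25],
    [[0,0,0],[0,0,0],0.32],
    [[0,0,0],[0,0,0],0.4],
    [[0,0,0],[0,0,0],0.5],
    [[0,0,0],[0,0,0],0.5],
    [[0,0,0],[0,0,0],0.5],
  ],
)

```text
clock: 3.38
tool_pos: [0.4946, 0.0562, 0.0553]
orientation: [-179.9, 0.0, -90.2]
force: [-0.2, 0.3, 6.7]
opening: 0.0593
gripper_force: 30.0
```

```bash
python3 -c "
from h import *
go([.46,-.19,.1],-90)"
```

```text
t 3.38 at [0.4946 0.0562 0.0553] [-179.9    0.   -90.2] shift [246.3  33.5 -44.8] turn [-0.1  0.  -0.2] open 0.0593 F [-0.2  0.3  6.7]
```

move_arm(
  motion=[
    [[0,0,-8],[0,0,0],0.5],
    [[0,0,-20],[0,0,0],0.5],
    [[4,0,-35],[0,0,0],0.5],
    [[16,2,-48],[0,0,0],0.5],
    [[36,4,-56],[0,0,0],0.5],
    [[60,8,-60],[0,0,0],0.5],
    [[84,11,-60],[0,0,0],0.5],
    [[108,15,-60],[0,0,0],0.5],
    [[132,18,-60],[0,0,0],0.5],
    [[156,21,-60],[0,0,0],0.5],
  ],
)

```text
clock: 4.22
tool_pos: [0.4715, -0.101, 0.1148]
orientation: [180.0, 0.0, -90.2]
force: [0.8, 0.1, -3.0]
opening: 0.0594
gripper_force: 30.0
```

move_arm(
  motion=[
    [[24,3,0],[0,0,0],0.5],
    [[46,6,0],[0,0,0],0.5],
    [[66,9,0],[0,0,0],0.5],
    [[80,11,2],[0,0,0],0.5],
    [[88,12,8],[0,0,0],0.5],
    [[90,12,18],[0,0,0],0.5],
    [[90,12,30],[0,0,0],0.5],
    [[90,12,41],[0,0,0],0.5],
    [[90,12,49],[0,0,0],0.5],
    [[90,12,54],[0,0,0],0.5],
  ],
)

```text
clock: 5.05
tool_pos: [0.4593, -0.1893, 0.059]
orientation: [179.9, 0.0, -90.2]
force: [-0.5, 0.3, -2.6]
opening: 0.0591
gripper_force: 30.0
```

```bash
python3 -c "
from h import *
go([.46,-.19,.055],-90)"
```

```text
t 5.05 at [ 0.4593 -0.1893  0.059 ] [179.9   0.  -90.2] shift [ 0.7 -0.7  4. ] turn [ 0.1  0.  -0.2] open 0.0591 F [-0.5  0.3 -2.6]
```

move_arm(
  motion=[
    [[0,0,1],[0,0,0],0.5],
    [[0,0,2],[0,0,0],0.5],
    [[0,0,3],[0,0,0],0.5],
    [[0,0,3.5],[0,0,0],0.5],
    [[0,0,4],[0,0,0],0.5],
    [[0,0,4],[0,0,0],0.5],
  ],
)

```text
clock: 5.55
tool_pos: [0.4602, -0.1899, 0.0568]
orientation: [-180.0, 0.0, -90.2]
force: [0.0, -0.0, -3.1]
opening: 0.0591
gripper_force: 30.0
```

move_arm(
  motion=[
    [[0,0,0],[0,0,0],0.31],
    [[0,0,0],[0,0,0],0.28],
    [[0,0,0],[0,0,0],0.2],
    [[0,0,0],[0,0,0],0.1],
    [[0,0,0],[0,0,0],0],
    [[0,0,0],[0,0,0],0],
    [[0,0,-10],[0,0,0],0],
    [[0,0,-30],[0,0,0],0],
    [[0,0,-60],[0,0,0],0],
    [[0,0,-100],[0,0,0],0],
  ],
)

```text
clock: 6.38
tool_pos: [0.4582, -0.1897, 0.1556]
orientation: [179.7, 0.0, -90.3]
force: [0.3, -0.4, -0.5]
opening: 0.0878
gripper_force: 0.0
```

```bash
python3 -c "
from h import *
s=snap('scene','s1.png')
print(ch(.022,.0765,.147)); go(ch(.022,.0765,.21),-7.35)"
```

```text
[0.70040589 0.11805695 0.147     ]
t 6.43 at [ 0.4631 -0.1908  0.1649] [-1.796e+02 -1.000e-01 -9.010e+01] shift [-309.3 -236.9  -44. ] turn [ -0.3  -0.4 -82.8] open 0.0874 F [ 3.7 -0.6  9.4]
```

View pics/s1.png

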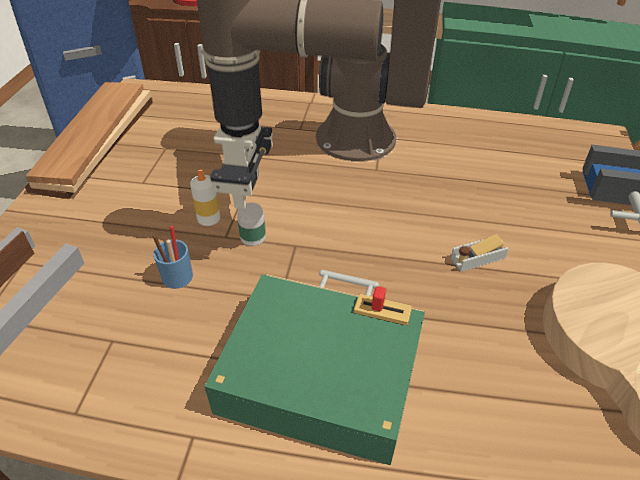

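The tin stands near the glue at about (252,224). I'll check that later in the top view. Now the lock.

move_arm(
  motion=[
    [[-24,-18,-20],[0,0,-5],0],
    [[-54,-41,-34],[0,0,-12],0],
    [[-85,-65,-44],[0,0,-19],0],
    [[-115,-88,-44],[0,0,-26],0],
    [[-146,-112,-44],[0,0,-33],0],
    [[-176,-135,-44],[0,0,-40],0],
    [[-207,-158,-44],[0,0,-47],0],
    [[-237,-182,-44],[0,0,-54],0],
    [[-268,-205,-44],[0,0,-61],0],
    [[-290,-222,-44],[0,0,-68],0],
  ],
)

```text
clock: 7.27
tool_pos: [0.6848, 0.1018, 0.2]
orientation: [-180.0, -0.0, -21.8]
force: [-0.7, -0.3, -0.2]
opening: 0.0875
gripper_force: 0.0
```

```bash
python3 -c "
from h import *
s=snap('top','t1.png')
hsv=cv2.cvtColor(s['color'],cv2.COLOR_BGR2HSV)
print('expect tin',proj(s,[.46,-.19,.085]))
m=cv2.inRange(hsv,(0,0,120),(180,60,255));z=np.zeros_like(m);z[270:345,370:450]=m[270:345,370:450]
c=max(cv2.findContours(z,0,1)[0],key=cv2.contourArea);e=cv2.fitEllipse(c);print(e,onz(s,e[0],.085))
go(ch(.022,.0765,.19),-7.35)"
```

```text
expect tin [421.29835561 286.03113722]
((419.2991943359375, 287.04864501953125), (30.275569915771484, 31.3693904876709), 69.51522064208984) [ 0.45818132 -0.18616047  0.085     ]
t 7.32 at [0.6871 0.1047 0.1992] [-1.80e+02 -1.00e-01 -2.12e+01] shift [  7.6 -17.3   9.2] turn [ -0.   -0.1 -13.8] open 0.0877 F [5.3 1.6 0.5]
```

move_arm(
  motion=[
    [[4,-9,0],[0,0,-7],0],
    [[7,-16,4],[0,0,-13.8],0],
    [[8,-17,8],[0,0,-13.8],0],
    [[8,-17,14],[0,0,-13.8],0],
    [[8,-17,24],[0,0,-13.8],0],
    [[8,-17,35],[0,0,-13.8],0],
    [[8,-17,46],[0,0,-13.8],0],
    [[8,-17,56],[0,0,-13.8],0],
    [[8,-17,63],[0,0,-13.8],0],
    [[8,-17,66],[0,0,-13.8],0],
  ],
)

```text
clock: 8.15
tool_pos: [0.6963, 0.1114, 0.1327]
orientation: [179.9, 0.1, -8.5]
force: [-0.7, -0.0, 0.1]
opening: 0.0877
gripper_force: 0.0
```

move_arm(
  motion=[
    [[0,0,0],[0,0,0],0.3],
    [[0,0,0],[0,0,0],0.6],
    [[0,0,0],[0,0,0],0.8],
    [[0,0,0],[0,0,0],0.9],
    [[0,0,0],[0,0,0],0.9],
    [[0,0,0],[0,0,0],0.9],
    [[0,0,0],[0,0,0],0.9],
    [[0,0,0],[0,0,0],0.9],
  ],
)

```text
clock: 8.82
tool_pos: [0.6971, 0.1119, 0.1347]
orientation: [-180.0, -0.0, -8.4]
force: [0.6, 0.4, -0.0]
opening: 0.0396
gripper_force: 0.0
```

```bash
python3 -c "
from h import *
go(ch(.022,.11,.132),-7.35);o=ctrl.get_obs();print(inch(o['tool_pos']),o['gripper_force'])"
```

```text
t 8.82 at [0.6971 0.1119 0.1347] [-180.    -0.    -8.4] shift [  1.7 -40.1   2.7] turn [-0.  -0.  -1.1] open 0.0396 F [ 0.6  0.4 -0. ]
[0.01954492 0.06998041 0.13472704] 0.0
```

move_arm(
  motion=[
    [[2,-3,1],[0,0,-1],0.55],
    [[2,-6,2],[0,0,-1],0.55],
    [[2,-7,2],[0,0,-1],0.6],
    [[2,-7,2],[0,0,-1],0.7],
    [[2,-7,2],[0,0,-1],0.8],
    [[2,-7,2],[0,0,-1],0.9],
    [[2,-7,2],[0,0,-1],0.9],
    [[2,-7,2],[0,0,-1],0.9],
    [[2,-7,2],[0,0,-1],0.9],
    [[2,-7,2],[0,0,-1],0.9],
  ],
)

```text
clock: 9.65
tool_pos: [0.7001, 0.1185, 0.1325]
orientation: [-180.0, 0.0, -7.4]
force: [0.6, 0.7, -0.7]
opening: 0.0197
gripper_force: 30.0
```

```bash
python3 -c "
from h import *
go(ch(.022,.11,.132),-7.35);o=ctrl.get_obs();print(inch(o['tool_pos']),o['gripper_force'])"
```

```text
t 9.65 at [0.7001 0.1185 0.1325] [-180.     0.    -7.4] shift [  0.3 -33.1   0.5] turn [-0.   0.  -0.1] open 0.0197 F [ 0.6  0.7 -0.7]
[0.0216065  0.07688317 0.13252118] 29.999838173389435
```

Gripped (opening 19.7 mm against the 20 mm knob). Sliding left.

move_arm(
  motion=[
    [[0,-3,0],[0,0,0],0.9],
    [[0,-7,0],[0,0,0],0.9],
    [[0,-11,0],[0,0,0],0.9],
    [[0,-15,0],[0,0,0],0.9],
    [[0,-19,0],[0,0,0],0.9],
    [[0,-23,0],[0,0,0],0.9],
    [[0,-26,0],[0,0,0],0.9],
    [[0,-28,0],[0,0,0],0.9],
    [[0,-29,0],[0,0,0],0.9],
    [[0,-29,0],[0,0,0],0.9],
  ],
)

```text
clock: 10.48
tool_pos: [0.7039, 0.1477, 0.1325]
orientation: [-180.0, 0.0, -7.4]
force: [-0.2, 0.9, -1.1]
opening: 0.0196
gripper_force: 30.0
```

move_arm(
  motion=[
    [[0,-1,0],[0,0,0],0.9],
    [[0,-2,0],[0,0,0],0.9],
    [[0,-3,0],[0,0,0],0.9],
    [[0,-4,0],[0,0,0],0.9],
    [[0,-4,0],[0,0,0],0.9],
  ],
)

```text
clock: 10.9
tool_pos: [0.7043, 0.1513, 0.1325]
orientation: [180.0, 0.0, -7.4]
force: [-0.1, -1.0, -0.5]
opening: 0.0201
gripper_force: 30.0
```

```bash
python3 -c "
from h import *
go(ch(.022,.11,.132),-7.35);o=ctrl.get_obs();print(inch(o['tool_pos']),o['gripper_force'])"
```

```text
t 10.9 at [0.7043 0.1513 0.1325] [180.    0.   -7.4] shift [ 0.3 -0.   0.5] turn [ 0.   0.  -0.1] open 0.0201 F [-0.1 -1.  -0.5]
[0.02165954 0.10996093 0.13252179] 29.99996781349182
```

No stop reached yet, so I'll continue in 1 mm steps.

move_arm(
  motion=[
    [[0,-1,0],[0,0,0],0.9],
    [[0,-2,0],[0,0,0],0.9],
    [[0,-3,0],[0,0,0],0.9],
    [[0,-3,0],[0,0,0],0.9],
    [[0,-3,0],[0,0,0],0.9],
  ],
)

```text
clock: 11.32
tool_pos: [0.7046, 0.1534, 0.1325]
orientation: [179.9, 0.0, -7.5]
force: [-0.2, -5.0, -0.5]
opening: 0.0199
gripper_force: 30.0
```

move_arm(
  motion=[
    [[0,-1,0],[0,0,0],0.9],
    [[0,-2,0],[0,0,0],0.9],
    [[0,-3,0],[0,0,0],0.9],
    [[0,-3,0],[0,0,0],0.9],
  ],
)

```text
clock: 11.65
tool_pos: [0.7046, 0.1537, 0.1325]
orientation: [179.7, 0.1, -7.5]
force: [-0.3, -14.7, 1.4]
opening: 0.0199
gripper_force: 30.0
```

The stop is reached: force rose to 15 N and the position stalled. Release and lift.

move_arm(
  motion=[
    [[0,0,0],[0,0,0],0.6],
    [[0,0,0],[0,0,0],0.5],
    [[0,0,0],[0,0,0],0.5],
    [[0,0,-12],[0,0,0],0.5],
    [[0,0,-30],[0,0,0],0.6],
    [[0,0,-55],[0,0,0],0.66],
    [[0,0,-75],[0,0,0],0.66],
    [[0,0,-75],[0,0,0],0.66],
  ],
)

```text
clock: 12.32
tool_pos: [0.7077, 0.1585, 0.2144]
orientation: [-179.8, -0.5, -7.4]
force: [0.7, 1.3, 0.9]
opening: 0.0305
gripper_force: 0.0
```

```bash
python3 -c "
from h import *
go(ch(-.0595,0,.2),-97.35)"
```

```text
t 12.32 at [0.7077 0.1585 0.2144] [-179.8   -0.5   -7.4] shift [-83.7 117.7  13.3] turn [-0.6 -0.2 90. ] open 0.0305 F [0.7 1.3 0.9]
```

move_arm(
  motion=[
    [[-4,6,1],[0,0,5],0.66],
    [[-14,20,2],[0,0,12],0.66],
    [[-23,33,4],[0,0,19],0.66],
    [[-32,46,5],[0,0,26],0.66],
    [[-42,59,6],[0,0,33],0.66],
    [[-51,72,8],[0,0,40],0.66],
    [[-60,84,9],[0,0,47],0.66],
    [[-68,96,11],[0,0,54],0.66],
    [[-77,108,12],[0,0,61],0.66],
    [[-83,116,13],[0,0,68],0.66],
  ],
)

```text
clock: 13.15
tool_pos: [0.6074, 0.0528, 0.1957]
orientation: [-179.9, 0.0, -75.8]
force: [-1.0, -0.1, -0.3]
opening: 0.03
gripper_force: 0.0
```

move_arm(
  motion=[
    [[0,0,0],[0,0,7],0.66],
    [[0,0,0],[0,0,14],0.66],
    [[0,0,0],[0,0,20],0.66],
    [[0,0,0],[0,0,22],0.66],
    [[0,0,0],[0,0,22],0.66],
  ],
)

```text
clock: 13.57
tool_pos: [0.6083, 0.0536, 0.1956]
orientation: [-179.9, 0.1, -97.5]
force: [0.7, 0.4, -0.9]
opening: 0.0297
gripper_force: 0.0
```

```bash
python3 -c "
from h import *
go(ch(-.0595,0,.12),-97.35)
s=snap('top');print([np.round(inch(onz(s,p,.147)),3) for p in [(230,150)]])
h=cv2.cvtColor(s['color'],cv2.COLOR_BGR2HSV);m=cv2.inRange(h,(0,170,90),(6,255,255));m[:, :205]=0;m[:,300:]=0;m[:140]=0;m[175:]=0
x,y,w,hh=cv2.boundingRect(m);print(x,y,w,hh,inch(onz(s,(x+w/2,y),.147)))
w=snap('wrist','w1.png')"
```

```text
t 13.57 at [0.6083 0.0536 0.1956] [-1.799e+02  1.000e-01 -9.750e+01] shift [ 0.8 -1.5 75.6] turn [-0.1  0.1 -0.2] open 0.0297 F [ 0.7  0.4 -0.9]
[array([0.025, 0.118, 0.147])]
0 0 0 0 [0.29187202 0.62985281 0.147     ]
```

View pics/w1.png

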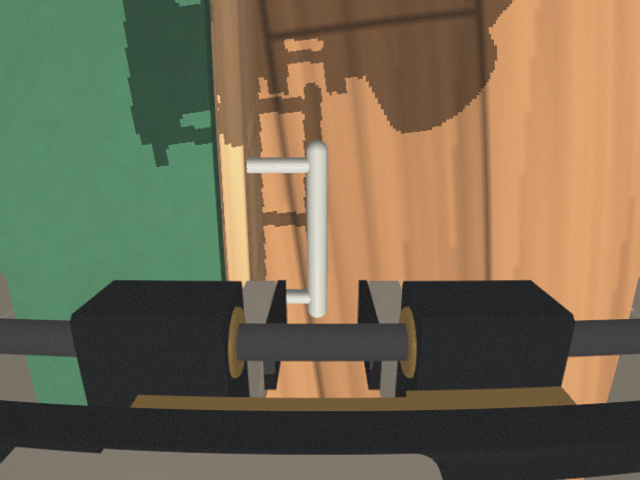

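The wrist view shows the bar at column 317, ends at rows 145 and 315, between fingers centred at about 322. I'll check it with rays.

```bash
python3 -c "
from h import *
w=snap('wrist')
for p in [(317,143),(318,317)]:print(onz(w,p,.068),inch(onz(w,p,.068)))
print(w['cam_to_world'][:3,3])"
```

```text
[ 0.60459657 -0.00507057  0.068     ] [-0.05727035 -0.05787271  0.068     ]
[0.61996045 0.11647963 0.068     ] [-0.05758265  0.06464424  0.068     ]
[ 0.59867786 -0.02076939  0.33490655]
```

move_arm(
  motion=[
    [[0,-3,10],[0,0,0],0.66],
    [[0,-3,26],[0,0,0],0.66],
    [[0,-3,44],[0,0,0],0.66],
    [[0,-3,62],[0,0,0],0.66],
    [[0,-3,78],[0,0,0],0.66],
    [[0,-3,92],[0,0,0],0.66],
    [[0,-3,104],[0,0,0],0.66],
    [[0,-3,113],[0,0,0],0.66],
    [[0,-3,120],[0,0,0],0.66],
    [[0,-3,123],[0,0,0],0.66],
  ],
)

```text
clock: 14.55
tool_pos: [0.6104, 0.0524, 0.0702]
orientation: [179.9, -0.0, -97.4]
force: [0.8, 0.3, -0.3]
opening: 0.0298
gripper_force: 0.0
```

move_arm(
  motion=[
    [[0,0,0],[0,0,0],0.7],
    [[0,0,0],[0,0,0],0.75],
    [[0,0,0],[0,0,0],0.8],
    [[0,0,0],[0,0,0],0.9],
    [[0,0,0],[0,0,0],0.95],
    [[0,0,0],[0,0,0],0.95],
    [[0,0,0],[0,0,0],0.95],
  ],
)

```text
clock: 15.13
tool_pos: [0.6113, 0.0527, 0.0723]
orientation: [-179.9, 0.0, -97.4]
force: [-1.0, 0.4, 4.8]
opening: 0.0127
gripper_force: 30.0
```

```bash
python3 -c "
from h import *
o=ctrl.get_obs();p=inch(o['tool_pos']);print(p,o['gripper_force']);go(ch(p[0]-.16,p[1],p[2]),-97.35)"
```

```text
[-0.05798969  0.00025625  0.07228959] 30.000593662261963
t 15.13 at [0.6113 0.0527 0.0723] [-179.9    0.   -97.4] shift [  0.2 160.   -0.2] turn [-0.1  0.  -0.1] open 0.0127 F [-1.   0.4  4.8]
```

Bar gripped. Pulling the drawer.

move_arm(
  motion=[
    [[0,3,0],[0,0,0],0.95],
    [[0,9,0],[0,0,0],0.95],
    [[0,18,0],[0,0,0],0.95],
    [[0,28,0],[0,0,0],0.95],
    [[0,38,0],[0,0,0],0.95],
    [[0,48,0],[0,0,0],0.95],
    [[0,58,0],[0,0,0],0.95],
    [[0,68,0],[0,0,0],0.95],
    [[0,76,0],[0,0,0],0.95],
    [[0,80,0],[0,0,0],0.95],
  ],
)

```text
clock: 15.97
tool_pos: [0.5307, 0.0632, 0.0722]
orientation: [-179.9, 0.0, -97.4]
force: [2.0, 0.3, 4.5]
opening: 0.0129
gripper_force: 30.0
```

move_arm(
  motion=[
    [[0,6,0],[0,0,0],0.95],
    [[0,15,0],[0,0,0],0.95],
    [[0,25,0],[0,0,0],0.95],
    [[0,35,0],[0,0,0],0.95],
    [[0,45,0],[0,0,0],0.95],
    [[0,54,0],[0,0,0],0.95],
    [[0,62,0],[0,0,0],0.95],
    [[0,69,0],[0,0,0],0.95],
    [[0,74,0],[0,0,0],0.95],
    [[0,77,0],[0,0,0],0.95],
  ],
)

```text
clock: 16.8
tool_pos: [0.4548, 0.0731, 0.0722]
orientation: [-179.9, 0.1, -97.4]
force: [2.6, -1.4, 6.7]
opening: 0.0132
gripper_force: 30.0
```

move_arm(
  motion=[
    [[0,1,0],[0,0,0],0.95],
    [[0,2,0],[0,0,0],0.95],
    [[0,3,0],[0,0,0],0.95],
    [[0,4,0],[0,0,0],0.95],
    [[0,4,0],[0,0,0],0.95],
  ],
)

```text
clock: 17.22
tool_pos: [0.453, 0.0734, 0.0723]
orientation: [-179.8, 0.1, -97.4]
force: [12.9, -7.2, -1.4]
opening: 0.0129
gripper_force: 30.0
```

```bash
python3 -c "
from h import *
o=ctrl.get_obs();p=inch(o['tool_pos']);print(p,o['gripper_force']);go(ch(-.058-.16,.0003,p[2]),-97.35)"
```

```text
[-0.21767914  0.00055424  0.07226048] 30.000628530979156
t 17.22 at [0.453  0.0734 0.0723] [-1.798e+02  1.000e-01 -9.740e+01] shift [ 0.3  0.3 -0. ] turn [-0.2  0.1 -0. ] open 0.0129 F [12.9 -7.2 -1.4]
```

Drawer is at its stop (159.7 mm, force rising). Release and go up.

move_arm(
  motion=[
    [[0,-1,0],[0,0,0],0.8],
    [[0,-1,0],[0,0,0],0.66],
    [[0,-1,0],[0,0,0],0.66],
    [[0,-1,0],[0,0,0],0.66],
    [[0,-1,-8],[0,0,0],0.66],
    [[0,-1,-22],[0,0,0],0.66],
    [[0,-1,-45],[0,0,0],0.66],
    [[0,-1,-75],[0,0,0],0.5],
    [[0,-1,-90],[0,0,0],0.3],
    [[0,-1,-90],[0,0,0],0],
  ],
)

```text
clock: 18.05
tool_pos: [0.4538, 0.0742, 0.1656]
orientation: [-179.7, 0.2, -97.4]
force: [0.3, 1.0, -0.9]
opening: 0.0447
gripper_force: 0.0
```

```bash
python3 -c "
from h import *
go([.4387,.3297,.13],-60.4)"
```

```text
t 18.05 at [0.4538 0.0742 0.1656] [-179.7    0.2  -97.4] shift [-251.3   48.1   36.2] turn [ -0.4   0.1 -37. ] open 0.0447 F [ 0.3  1.  -0.9]
```

move_arm(
  motion=[
    [[-12,2,0],[0,0,-3],0],
    [[-36,7,0],[0,0,-8],0],
    [[-64,12,0],[0,0,-13],0],
    [[-94,18,4],[0,0,-18],0],
    [[-124,24,8],[0,0,-23],0],
    [[-154,30,14],[0,0,-28],0],
    [[-184,36,20],[0,0,-33],0],
    [[-214,41,26],[0,0,-37],0],
    [[-238,46,32],[0,0,-37],0],
    [[-251,48,36],[0,0,-37],0],
  ],
)

```text
clock: 18.88
tool_pos: [0.4364, 0.3306, 0.1247]
orientation: [180.0, -0.0, -60.3]
force: [0.3, -0.0, -0.3]
opening: 0.0875
gripper_force: 0.0
```

```bash
python3 -c "
from h import *
t=snap('top','t2.png');w=snap('wrist','w2.png')
go([.4387,.3297,.024],-60.4)
cv2.imwrite('pics/tw.png',np.hstack([t['color'][30:480,100:500],cv2.resize(w['color'],(400,300))[:, :].copy() if 0 else cv2.copyMakeBorder(cv2.resize(w['color'],(400,300)),0,150,0,0,0)]))"
```

```text
t 18.98 at [0.4364 0.3296 0.1243] [179.9  -0.  -60.4] shift [  0.9  -2.3 100.3] turn [ 0.1 -0.   0. ] open 0.0876 F [ 0.2 -0.1 -0.1]
```

View pics/tw.png

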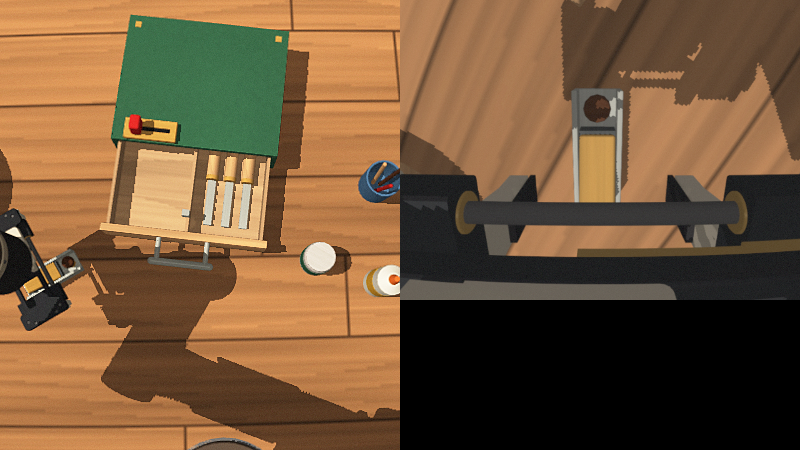

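The drawer is open, the knob is at its left end (135,124 in the crop), the tin stands at (318,258), and the plane is centred between the jaws in the wrist view. Descend and grip.

move_arm(
  motion=[
    [[1,-2,12],[0,0,0],0],
    [[1,-2,28],[0,0,0],0],
    [[1,-2,46],[0,0,0],0],
    [[1,-2,62],[0,0,0],0],
    [[1,-2,76],[0,0,0],0],
    [[1,-2,87],[0,0,0],0],
    [[1,-2,94],[0,0,0],0],
    [[1,-2,98],[0,0,0],0],
    [[1,-2,99.5],[0,0,0],0.1],
    [[1,-2,99.5],[0,0,0],0.2],
  ],
)

```text
clock: 19.82
tool_pos: [0.4394, 0.3282, 0.0262]
orientation: [180.0, -0.0, -60.5]
force: [-0.1, -0.1, -0.1]
opening: 0.0793
gripper_force: 0.0
```

move_arm(
  motion=[
    [[0,0,0],[0,0,0],0.3],
    [[0,0,0],[0,0,0],0.38],
    [[0,0,0],[0,0,0],0.45],
    [[0,0,0],[0,0,0],0.5],
    [[0,0,0],[0,0,0],0.6],
    [[0,0,0],[0,0,0],0.6],
    [[0,0,0],[0,0,0],0.6],
    [[0,0,0],[0,0,0],0.6],
  ],
)

```text
clock: 20.48
tool_pos: [0.4398, 0.3291, 0.0265]
orientation: [-179.9, 0.0, -60.4]
force: [0.9, 1.7, 2.8]
opening: 0.046
gripper_force: 30.0
```

```bash
python3 -c "
from h import *
print(ch(-.085,.074,.16));go(ch(-.085,.074,.16),-7.35)"
```

```text
[0.59396526 0.12926602 0.16      ]
t 20.48 at [0.4398 0.3291 0.0265] [-179.9    0.   -60.4] shift [ 249.8  -35.7 -133.6] turn [ -0.1  -0.  -53.1] open 0.046 F [0.9 1.7 2.8]
```

move_arm(
  motion=[
    [[0,0,-5],[0,0,0],0.6],
    [[0,0,-15],[0,0,0],0.6],
    [[0,0,-30],[0,0,0],0.6],
    [[0,0,-50],[0,0,0],0.6],
    [[0,0,-70],[0,0,0],0.6],
    [[0,0,-90],[0,0,0],0.6],
    [[0,0,-108],[0,0,0],0.6],
    [[0,0,-122],[0,0,0],0.6],
    [[0,0,-131],[0,0,0],0.6],
    [[0,0,-134],[0,0,0],0.6],
  ],
)

```text
clock: 21.32
tool_pos: [0.4392, 0.3284, 0.1615]
orientation: [-179.9, 0.0, -60.5]
force: [-0.2, 0.1, -5.3]
opening: 0.0458
gripper_force: 30.0
```

move_arm(
  motion=[
    [[8,-1,0],[0,0,-2],0.6],
    [[22,-3,0],[0,0,-5],0.6],
    [[42,-6,0],[0,0,-9],0.6],
    [[64,-9,0],[0,0,-14],0.6],
    [[86,-12,0],[0,0,-19],0.6],
    [[108,-15,0],[0,0,-24],0.6],
    [[130,-18,0],[0,0,-29],0.6],
    [[152,-22,0],[0,0,-34],0.6],
    [[174,-25,0],[0,0,-39],0.6],
    [[194,-28,0],[0,0,-43],0.6],
  ],
)

```text
clock: 22.15
tool_pos: [0.559, 0.1719, 0.1587]
orientation: [179.9, 0.1, -17.2]
force: [0.3, 0.1, -5.9]
opening: 0.0455
gripper_force: 30.0
```

```bash
python3 -c "
from h import *
t=snap('top')
go(ch(-.085,.074,.12),-7.35)"
```

```text
t 22.2 at [0.5606 0.1698 0.1587] [ 1.798e+02  1.000e-01 -1.700e+01] shift [43.8 28.9 38.7] turn [ 0.2  0.1 -9.7] open 0.0457 F [ 4.2 -0.9 -5.7]
```

move_arm(
  motion=[
    [[14,9,2],[0,0,-3],0.6],
    [[27,18,6],[0,0,-6],0.6],
    [[37,25,12],[0,0,-9],0.6],
    [[43,28,20],[0,0,-9.7],0.6],
    [[44,29,28],[0,0,-9.7],0.6],
    [[44,29,35],[0,0,-9.7],0.6],
    [[44,29,39],[0,0,-9.7],0.6],
    [[44,29,40],[0,0,-9.7],0.6],
    [[44,29,40],[0,0,-9.7],0.6],
  ],
)

```text
clock: 22.95
tool_pos: [0.5921, 0.1331, 0.1196]
orientation: [180.0, 0.0, -7.7]
force: [-0.5, -0.9, -6.4]
opening: 0.046
gripper_force: 30.0
```

```bash
python3 -c "
from h import *
t=snap('top','t3.png');go(ch(-.085,.074,.0465),-7.35)
for p in [ch(-.16,.074,.07),ch(0,.074,.07),ch(-.085,.003,.06),ch(-.085,.145,.07)]:print(proj(t,p))
w=snap('wrist')
cv2.imwrite('pics/tw3.png',np.hstack([cv2.resize(t['color'][130:310,180:340],(400,450)),cv2.copyMakeBorder(cv2.resize(w['color'],(400,300)),0,150,0,0,0)]))"
```

```text
t 23.0 at [0.5925 0.1332 0.1202] [180.   -0.   -7.7] shift [ 2.   3.7 73.7] turn [ 0.  -0.  -0.4] open 0.046 F [ 0.3  0.7 -5.1]
[245.24973421 258.54605476]
[256.20359864 177.28648558]
[287.49693124 225.0118628 ]
[213.76838628 215.90648283]
```

View pics/tw3.png

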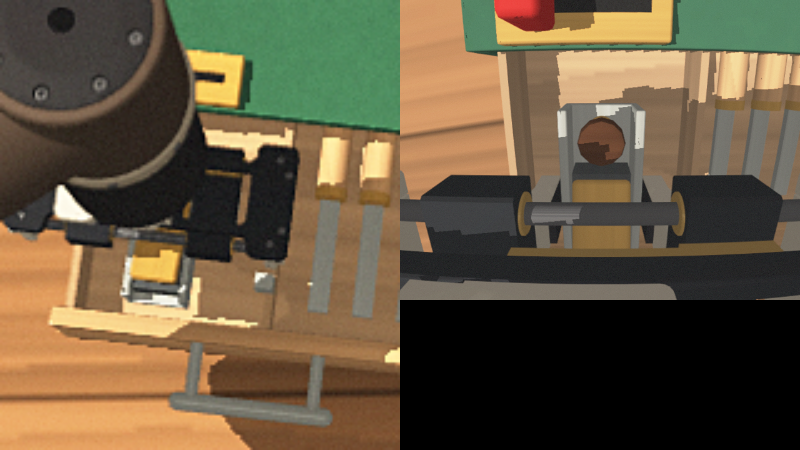

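The plane hangs over the left compartment, parallel to the divider. Correct by 2 and 4 mm, then lower.

move_arm(
  motion=[
    [[1,2,0],[0,0,-0.4],0.6],
    [[2,4,4],[0,0,-0.4],0.6],
    [[2,4,14],[0,0,-0.4],0.6],
    [[2,4,26],[0,0,-0.4],0.6],
    [[2,4,38],[0,0,-0.4],0.6],
    [[2,4,49],[0,0,-0.4],0.6],
    [[2,4,58],[0,0,-0.4],0.6],
    [[2,4,64],[0,0,-0.4],0.6],
    [[2,4,67],[0,0,-0.4],0.6],
    [[2,4,67],[0,0,-0.4],0.6],
  ],
)

```text
clock: 23.88
tool_pos: [0.5938, 0.1283, 0.0522]
orientation: [180.0, 0.1, -7.3]
force: [-0.2, -1.0, -6.1]
opening: 0.046
gripper_force: 30.0
```

move_arm(
  motion=[
    [[0,0,1],[0,0,0],0.6],
    [[0,0,2],[0,0,0],0.6],
    [[0,0,3],[0,0,0],0.6],
    [[0,0,4],[0,0,0],0.6],
    [[0,0,5],[0,0,0],0.6],
    [[0,0,5],[0,0,0],0.6],
  ],
)

```text
clock: 24.38
tool_pos: [0.594, 0.1284, 0.048]
orientation: [-180.0, 0.0, -7.3]
force: [0.4, -0.7, -5.2]
opening: 0.0457
gripper_force: 30.0
```

```bash
python3 -c "
from h import *
go(ch(-.085,.074,.0465),-7.35)"
```

```text
t 24.38 at [0.594  0.1284 0.048 ] [-180.     0.    -7.3] shift [-0.1 -0.8  1.5] turn [-0.  0.  0.] open 0.0457 F [ 0.4 -0.7 -5.2]
```

Still hanging (-5 N). Lower in 0.5 mm steps.

move_arm(
  motion=[
    [[0,0,0.5],[0,0,0],0.6],
    [[0,0,1],[0,0,0],0.6],
    [[0,0,1.5],[0,0,0],0.6],
    [[0,0,1.5],[0,0,0],0.6],
    [[0,0,1.5],[0,0,0],0.6],
  ],
)

```text
clock: 24.8
tool_pos: [0.5941, 0.1284, 0.0466]
orientation: [-180.0, -0.0, -7.3]
force: [0.3, 0.1, -5.6]
opening: 0.046
gripper_force: 30.0
```

move_arm(
  motion=[
    [[0,0,0.5],[0,0,0],0.6],
    [[0,0,0.5],[0,0,0],0.6],
    [[0,0,0.5],[0,0,0],0.6],
  ],
)

```text
clock: 25.05
tool_pos: [0.5942, 0.1285, 0.0465]
orientation: [-180.0, -0.0, -7.3]
force: [-1.1, -0.7, -0.2]
opening: 0.0462
gripper_force: 30.0
```

Now the floor carries the plane's weight (force near 0). Open slightly (finger backs stay within the compartment) and lift.

move_arm(
  motion=[
    [[0,0,0],[0,0,0],0.46],
    [[0,0,0],[0,0,0],0.44],
    [[0,0,0],[0,0,0],0.4],
    [[0,0,0],[0,0,0],0.36],
    [[0,0,0],[0,0,0],0.36],
    [[0,0,-5],[0,0,0],0.36],
    [[0,0,-15],[0,0,0],0.36],
    [[0,0,-32],[0,0,0],0.36],
    [[0,0,-60],[0,0,0],0.36],
    [[0,0,-95],[0,0,0],0.36],
  ],
)

```text
clock: 25.88
tool_pos: [0.593, 0.1279, 0.1412]
orientation: [179.9, 0.2, -7.4]
force: [1.1, 1.0, 0.3]
opening: 0.056
gripper_force: 0.0
```

move_arm(
  motion=[
    [[-10,0,-30],[0,0,0],0.36],
    [[-40,-10,-60],[0,0,0],0.36],
    [[-75,-30,-80],[0,0,0],0.36],
    [[-105,-60,-80],[0,0,0],0.36],
    [[-130,-90,-80],[0,0,0],0.36],
    [[-145,-120,-80],[0,0,0],0.36],
    [[-150,-150,-80],[0,0,0],0.36],
    [[-150,-180,-80],[0,0,0],0.36],
    [[-150,-190,-80],[0,0,0],0.36],
    [[-150,-190,-80],[0,0,0],0.36],
  ],
)

```text
clock: 26.72
tool_pos: [0.4697, 0.3384, 0.2216]
orientation: [-180.0, -0.0, -7.2]
force: [-0.1, -0.6, -0.6]
opening: 0.056
gripper_force: 0.0
```

```bash
python3 -c "
from h import *
t=snap('top');c=snap('scene');o=ctrl.get_obs();print(o['clock'],o['tool_pos'],o['force'])
cv2.imwrite('pics/f.png',np.hstack([t['color'][30:350,180:540],c['color'][120:440,140:540]]))"
```

```text
26.8167 [0.46942479 0.33590188 0.22134962] [ 0.26597668 -0.05798016 -0.2141483 ]
```

View pics/f.png

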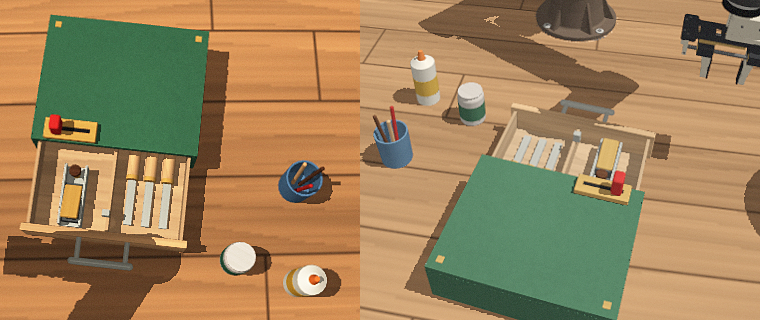

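The plane lies flat in the left compartment at (72,195) in the crop, the drawer is out, the knob is at the left end (56,124), and the tin, glue and mug are all standing. Handing in.

```bash
python3 -c "
from h import *
print(ctrl.close_job())"
```

```text
the job is handed in; nothing more can be done
None
```

The job is handed in at about 27 s of the 72 s allowed: the tin is moved aside and standing, the lock is undone, the drawer is out to its stop, and the plane lies flat in the left compartment; the glue and mug were not touched.

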